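# Find the full grinding-ball tin by feel and pour it

### The arm

A 6-joint arm with a two-finger parallel gripper is mounted at the origin on the work surface. World frame = base frame: x ahead of the robot, y to its left, z up, the work surface at z = 0. Lengths are in m, angles in rad, forces in N, time in s.
With the tool pointing down it reaches from about 0.325 to 0.85 m from the base axis. Payload 15.5 kg.
Tool frame: the origin (TCP) lies at the very end of the fingers, on their centre line; the grasp point (between the pads) lies 19 mm behind it; z points along the fingers, y is the line along which they close (so a half turn about z gives the same grasp; the last joint's range is limited). The gripper opens to 91 mm and grips with 3 to 60 N. Pads are 32 mm wide; open, the fingers measure 118 mm over their backs; the gripper's body (76 mm by 178 mm) begins 60 mm behind the grasp point.
Start: joints at [-1.327, 0.494, 1.345, -0, 1.302, -0.096], TCP at [0.208, -0.589, 0.214] pointing down, gripper open.
Joint ranges: [-2.91, 2.91], [-0.82, 2.16], [0.22, 2.67], [-1.22, 4.37], [0.12, 2.79], [-3.08, 3.08]. Speed limits (rad/s): [1.89, 1.89, 2.57, 3.01, 3.01, 3.01].

### API

Orientations are given as a rotation vector (axis times angle).
In Python, from station import env, snapshot, calibration, workorder gives the robot as it stands.
- The arm moves only by the tool drive_tool, never from a script. Its argument "increments" is a list of rows, each an object with "turn": the turn, a rotation vector about the world's x, y, z in rad, a list of three; "translation": the shift along the world's x, y, z in mm, a list of three; "gripper": the closure, from 0 (fully open) to 1 (shut). A call has 1 to 8 rows; each row is the pose to reach, as a shift and turn from the pose commanded when the call began; what a row does not reach only later rows make up. A row lasts 1/12 s, in which the tool goes at most 41.7 mm and 7.16 degrees, less where a joint would pass 70% of its speed; a pose out of reach is approached as far as the arm can. A call with a gripper value outside its range is refused whole. The fingers move at their own pace and stop on an object; "grip_force" is the grip in N (left out, the last holds). Time passes only in rows, so rows that repeat a pose let the fingers close. It gives the time, the measured TCP pose, the force and the opening at its end, in the units of the state.
- env.observe(): the state, without advancing time (a new reading comes with each control period).
- snapshot(name): name is "scene" or "top" or "wrist"; returns the picture (480x640x3 uint8, red, green, blue); there is no depth.
- calibration(name): a dict with "fx", "fy", "cx", "cy" (pixels), "T" (4x4, takes a point from camera to world coordinates). Camera axes: x right, y up, looking along -z (the intrinsics and any distortion apply to the point x, -y, -z); pixel columns grow to the right and rows downward; lengths in m; the calibration is good to about 2 mm. A picture is of the moment at which its call begins: read the wrist's pose just before it. calibration takes no time and is no camera call; for the wrist camera it gives the pose at the moment of the call.
- workorder.job_done(): hands the job in, once; it reports no verdict.
The state is a dict: "time_s": time; "qpos": joint angles; "qd": joint speeds; "tau": joint torques, N m; "ee_pos": TCP position; "tool_rot": TCP orientation; "wrist_force": force on the tool from outside, world axes, zero at the start; "wrist_torque": the same for the moment, N m; "gripper_width": finger opening in m.
Only numpy, scipy, OpenCV 4.12 (cv2) and the standard library are available. Lean on these libraries where they do the work, as an engineer would, in place of code of your own. Each camera call takes 0.05 s, during which the arm holds its last target. There are 200 camera calls.

### The job

Three look-alike closed tins on tipping stands hold different numbers of heavy 22 mm grinding balls, and you cannot see in. Going from the robot's left to its right, push each tin's bar forward to tip it about ten degrees, feel how heavy it is and let it fall back. Then bring the steel dish under the lip of the fullest tin and pour all its balls, and no others, into the dish, which stays standing on the bench; leave every tin upright, never tip a tin far without the dish under its lip, and leave the bottle, beaker and jar alone.

Things in the scene. Friction and masses are not known exactly. Their poses are not given: they have to be found in the camera images.
- stand_left: White fixed stand on the robot's left, +y. Origin: on the bench below the tin's pouring lip; -x is the pouring direction (roughly to the robot). Side plates 106 mm apart over all: at bench level from 42 to 110 mm behind the origin (+x), at heights 75 to 111 mm from 15 mm before to 105 mm behind it. Base 112 wide, 10 high, from 42 to 122 mm behind the origin.
- tin_left (a joint): Tilt of the left tin, rad: 0 upright on its stop, grows as it tips forward over its lip, to 1.3. Closed opaque aluminium tin, 111 long, 78 wide, 86 high, 0.3 kg empty (give or take 7%), hinged along its lip. Let go, it falls back upright. Nothing leaves it below 0.75; from 1.15 to 1.3 all rolls out within about a second.
- lip_left (a point): Middle of this tin's pouring lip, on the hinge axis, 95 mm above the bench; it does not move. A loose 30 mm rubber flap hangs over the mouth; when the tin is tipped, flap and hood reach 45 mm in front of the lip and down to 60 mm above the bench.
- bar_left (a point): Middle of the tin's tipping bar, 10 mm thick, 62 mm clear between uprights, 46 mm above the roof. Upright: 55 mm behind the lip (stand +x), 175 mm above the bench. Swings forward on a 97 mm arc about the lip. Held at about 0.2 rad it needs a turning moment about the lip of 0.20 to 0.25 N m nearly empty, 0.25 to 0.33 part full, 0.43 to 0.52 full; friction on the finger can add a few N up or down to the level push of 3 to 6 N.
- stand_middle: White fixed stand on the middle. Origin: on the bench below the tin's pouring lip; -x is the pouring direction (roughly to the robot). Side plates 106 mm apart over all: at bench level from 42 to 110 mm behind the origin (+x), at heights 75 to 111 mm from 15 mm before to 105 mm behind it. Base 112 wide, 10 high, from 42 to 122 mm behind the origin.
- tin_middle (a joint): Tilt of the middle tin, rad: 0 upright on its stop, grows as it tips forward over its lip, to 1.3. Closed opaque aluminium tin, 111 long, 78 wide, 86 high, 0.3 kg empty (give or take 7%), hinged along its lip. Let go, it falls back upright. Nothing leaves it below 0.75; from 1.15 to 1.3 all rolls out within about a second.
- lip_middle (a point): Middle of this tin's pouring lip, on the hinge axis, 95 mm above the bench; it does not move. A loose 30 mm rubber flap hangs over the mouth; when the tin is tipped, flap and hood reach 45 mm in front of the lip and down to 60 mm above the bench.
- bar_middle (a point): Middle of the tin's tipping bar, 10 mm thick, 62 mm clear between uprights, 46 mm above the roof. Upright: 55 mm behind the lip (stand +x), 175 mm above the bench. Swings forward on a 97 mm arc about the lip. Held at about 0.2 rad it needs a turning moment about the lip of 0.20 to 0.25 N m nearly empty, 0.25 to 0.33 part full, 0.43 to 0.52 full; friction on the finger can add a few N up or down to the level push of 3 to 6 N.
- stand_right: White fixed stand on the robot's right, -y. Origin: on the bench below the tin's pouring lip; -x is the pouring direction (roughly to the robot). Side plates 106 mm apart over all: at bench level from 42 to 110 mm behind the origin (+x), at heights 75 to 111 mm from 15 mm before to 105 mm behind it. Base 112 wide, 10 high, from 42 to 122 mm behind the origin.
- tin_right (a joint): Tilt of the right tin, rad: 0 upright on its stop, grows as it tips forward over its lip, to 1.3. Closed opaque aluminium tin, 111 long, 78 wide, 86 high, 0.3 kg empty (give or take 7%), hinged along its lip. Let go, it falls back upright. Nothing leaves it below 0.75; from 1.15 to 1.3 all rolls out within about a second.
- lip_right (a point): Middle of this tin's pouring lip, on the hinge axis, 95 mm above the bench; it does not move. A loose 30 mm rubber flap hangs over the mouth; when the tin is tipped, flap and hood reach 45 mm in front of the lip and down to 60 mm above the bench.
- bar_right (a point): Middle of the tin's tipping bar, 10 mm thick, 62 mm clear between uprights, 46 mm above the roof. Upright: 55 mm behind the lip (stand +x), 175 mm above the bench. Swings forward on a 97 mm arc about the lip. Held at about 0.2 rad it needs a turning moment about the lip of 0.20 to 0.25 N m nearly empty, 0.25 to 0.33 part full, 0.43 to 0.52 full; friction on the finger can add a few N up or down to the level push of 3 to 6 N.
- dish: Round open stainless dish, loose, 0.35 kg: 124 mm across the rim, 116 mm at the base, 38 mm high, wall and floor 3 mm. Origin: centre of its underside. Standing with its centre 20 to 45 mm in front of a tin's lip (along the stand's -x) it catches everything poured.
- table: The black bench top (fixed), surface at height 0.
- bottle: Bystander: amber glass bottle with blue cap, 56 mm diameter, 115 high, origin at centre of its underside.
- beaker: Bystander: small glass beaker, 56 mm diameter, 75 high, origin at centre of its underside.
- jar: Bystander: white lidded jar, 52 mm diameter, 55 high, origin at centre of its underside.
Not all that is in view belongs to the job. Of the things like the dish, leave any that is brown or red; of the rest the larger one is meant.

How it is judged:
By the outcome, as a careful person would: the job done as asked, in the order asked, and still so for the second after the job is handed in, with the robot touching nothing.
It also fails if it takes over 72 s, if anything falls off the work surface, if the arm or the gripper's body presses on something with over 40 N, if the wrist force passes 120 N, or if a joint passes its speed limit or range.

## Working session

There is one attempt and no reset: what is moved stays moved. The work goes in short steps, Python scripts to look and compute and a tool call to move; the robot and the scene stay as the last step left them, time stands still between calls to the robot, and variables do not carry over. Pictures are saved under pics/ and viewed, on a budget of 16 in all, crops included, one or two more only if the job needs it, and the job is handed in when it is done.

Besides the shell and the picture viewer there is one more tool, called after ">>>" by a JSON object that holds its "name" and its "arguments", one argument or row to a line. drive_tool: Moves the arm, as the interface text tells. Its arguments: {"type":"object","properties":{"increments":{"type":"array"},"grip_force":{"type":"number"}},"required":["increments"]}

```bash
mkdir -p pics; ls
python3 - <<'E'
from station import env, snapshot, calibration
import cv2, numpy as np
np.set_printoptions(precision=4,suppress=True)
for n in("scene","top"):
    c=calibration(n); print(n,c)
    cv2.imwrite(f"pics/{n}0.png",snapshot(n)[:,:,::-1])
print(env.observe())
E
```

```text
pics
scene {'fx': 553.2725561282641, 'fy': 553.2725561282641, 'cx': 322.7412204498723, 'cy': 244.24456292200338, 'T': array([[-0.813 , -0.4613,  0.3553,  0.8943],
       [ 0.582 , -0.661 ,  0.4736,  0.4959],
       [ 0.0164,  0.5919,  0.8059,  0.9386],
       [ 0.    ,  0.    ,  0.    ,  1.    ]])}
top {'fx': 616.6546956215014, 'fy': 616.6546956215014, 'cx': 310.19611167443577, 'cy': 236.98864520853678, 'T': array([[ 0.0177,  0.9961, -0.0861,  0.3986],
       [-0.9995,  0.0154, -0.0268, -0.0095],
       [-0.0254,  0.0865,  0.9959,  1.2759],
       [ 0.    ,  0.    ,  0.    ,  1.    ]])}
{'time_s': 0.1, 'qpos': array([-1.3265,  0.4941,  1.3461, -0.    ,  1.3025, -0.0955]), 'qd': array([ 0.0014, -0.0021, -0.0008,  0.0009, -0.0005,  0.0004]), 'tau': array([  0.0035, -88.0236, -38.2544,   0.071 ,   0.0483,  -0.    ]), 'ee_pos': array([ 0.2082, -0.5889,  0.2134]), 'tool_rot': array([-3.0953, -0.5311,  0.0002]), 'wrist_force': array([ 0.2717, -0.2718,  0.2289]), 'wrist_torque': array([ 0.0075,  0.005 , -0.0216]), 'gripper_width': 0.09123673049977199}
```

View pics/top0.png

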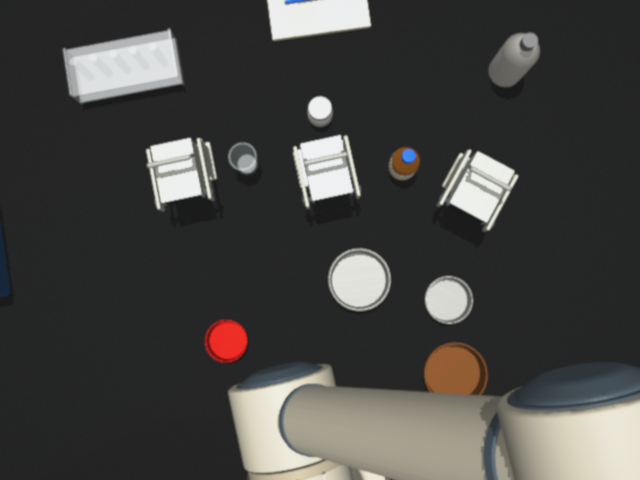

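View pics/scene0.png

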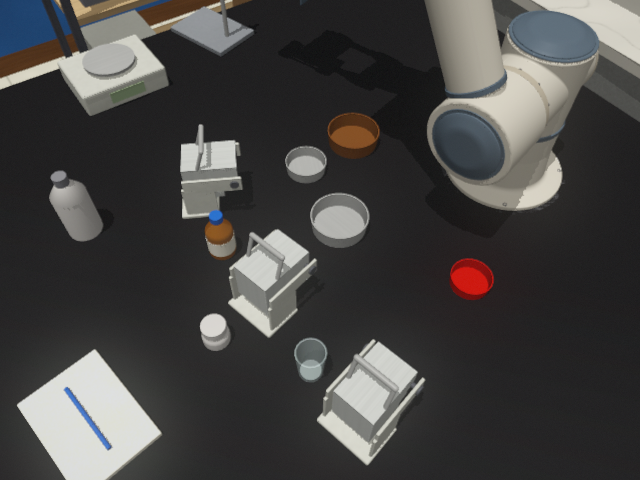

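The bigger steel dish is at top (360,280). The look-alikes are small steel (449,300), brown (456,372) and red (227,341). I choose (360,280). The tins are at (180,172), (327,168) and (480,187). Next is a close crop with mask-based estimates.

```bash
cat > h.py <<'E'
import cv2, numpy as np
from station import env, snapshot, calibration
np.set_printoptions(precision=4,suppress=True)
def ray(c,u,v):
    d=np.array([(u-c["cx"])/c["fx"],-(v-c["cy"])/c["fy"],-1.])
    return c["T"][:3,3],c["T"][:3,:3]@d
def at(c,u,v,z):
    o,d=ray(c,u,v); return o+d*(z-o[2])/d[2]
def proj(c,p):
    q=c["T"][:3,:3].T@(np.asarray(p)-c["T"][:3,3]); return np.array([c["cx"]+c["fx"]*q[0]/-q[2],c["cy"]-c["fy"]*q[1]/-q[2]])
def st(): 
    s=env.observe(); print({k:np.round(s[k],4) for k in("time_s","ee_pos","tool_rot","wrist_force","wrist_torque","gripper_width")}); return s
E
python3 - <<'E'
from h import *
im=cv2.imread("pics/top0.png"); c=calibration("top")
cr=[cv2.resize(im[y-50:y+50,x-50:x+50],(400,300) if 0 else (395,295),interpolation=cv2.INTER_CUBIC) for x,y in((180,172),(327,172),(478,190),(360,280))]
cr=[cv2.resize(im[y-37:y+37,x-50:x+50],(400,296),interpolation=cv2.INTER_CUBIC) for x,y in((180,172),(327,172),(478,190),(360,280))]
cv2.imwrite("pics/crop.png",np.vstack([np.hstack(cr[:2]),np.hstack(cr[2:])]))
g=cv2.cvtColor(im,cv2.COLOR_BGR2GRAY)
m=(g>75).astype(np.uint8)
for cn in cv2.findContours(m,cv2.RETR_EXTERNAL,cv2.CHAIN_APPROX_NONE)[0]:
    if 300<cv2.contourArea(cn)<6000:
        (x,y),r=cv2.minEnclosingCircle(cn); e=cv2.fitEllipse(cn)
        if 100<x<540 and 130<y<400: print(np.round([x,y,r],1),[np.round(t,1) for t in e], at(c,*e[0],0.038))
E
```

```text
[227.7 338.8  19.6] [array([227.9, 339.6]), array([36.2, 37.1]), np.float64(21.5)] [0.2977 0.1843 0.038 ]
[448.3 299.6  24.8] [array([448.5, 299.4]), array([47.9, 48.9]), np.float64(137.3)] [ 0.3855 -0.2532  0.038 ]
[359.2 279.1  32.1] [array([359.1, 279.1]), array([62.7, 63.3]), np.float64(144.9)] [ 0.4226 -0.0755  0.038 ]
[477.5 190.   43.2] [array([477.9, 187.3]), array([72.5, 73.3]), np.float64(30.8)] [ 0.6113 -0.3126  0.038 ]
[403.6 163.3  16.6] [array([403.8, 162.2]), array([26.8, 30.9]), np.float64(30.5)] [ 0.6608 -0.1634  0.038 ]
[243.6 157.6  16.4] [array([242.7, 157.2]), array([27.8, 32.1]), np.float64(150.1)] [0.6671 0.1647 0.038 ]
[180.5 173.5  42.6] [array([180.2, 171.1]), array([70.1, 74.3]), np.float64(59.9)] [0.6368 0.2922 0.038 ]
[326.2 171.1  41.6] [array([325.8, 169.4]), array([67.6, 72.7]), np.float64(165.4)] [ 0.644  -0.0054  0.038 ]
```

View pics/crop.png

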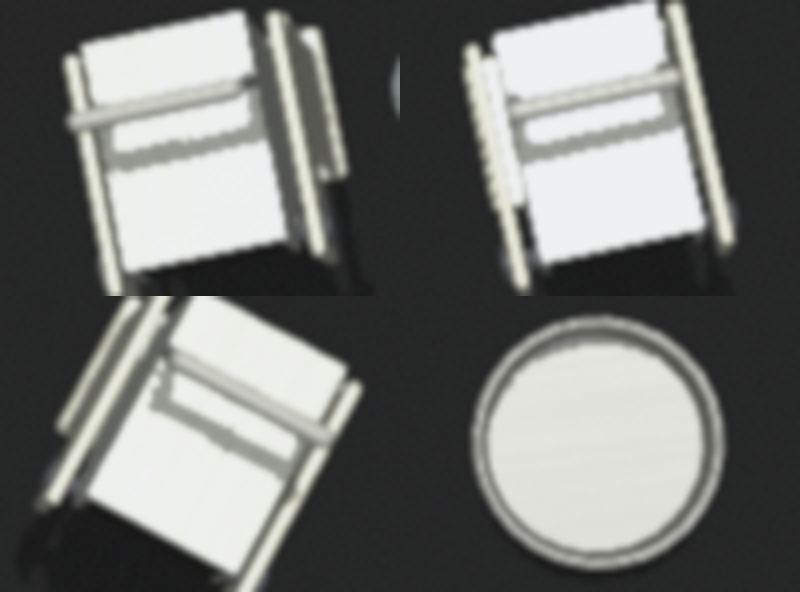

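The crop confirms the wide steel dish (full rim, ~126 mm). In the same crop, the left, middle and right tin bars run (70,122)-(252,85), (505,108)-(678,77) and (172,358)-(328,440). The plates give the pouring direction, downwards in the picture.

Run:
```python
from h import *
c=calibration("top"); S=calibration("scene")
D={"L":((130,135),(0,0),[(70,122),(252,85)],[(82,42),(243,10),(285,238),(128,270)]),
"M":((277,135),(400,0),[(505,108),(678,77)],[(493,35),(655,2),(703,232),(543,264)]),
"R":((428,153),(0,296),[(172,358),(328,440)],[None,(347,368),(238,573),(88,493)])}
for k,(o,s,b,q) in D.items():
    w=lambda p,z: at(c,o[0]+(p[0]-s[0]+.5)/4-.5,o[1]+(p[1]-s[1]+.5)/4-.5,z)
    a,e=w(b[0],.178),w(b[1],.178); v=a-e
    Q=[w(p,.129) for p in q if p is not None]
    if len(Q)==4: ax=(Q[0]+Q[1]-Q[2]-Q[3])/2; ce=sum(Q)/4
    else: ax=Q[0]-Q[1]; ce=(Q[0]+Q[2])/2
    m=(a+e)/2
    print(k,"bar",m,"len",np.hypot(*v[:2]),"yaw bar",np.arctan2(-v[0],v[1]),"roof c",ce,"yaw",np.arctan2(ax[1],ax[0]),"len",np.hypot(*ax[:2]), "scene px",proj(S,m))
```

```text
L bar [0.6291 0.2777 0.178 ] len 0.08453412839970759 yaw bar 0.21552182353519153 roof c [0.6222 0.2787 0.129 ] yaw 0.22502351104823326 len 0.11203297214298695 scene px [374.7169 369.556 ]
M bar [ 0.6376 -0.0032  0.178 ] len 0.07935522776081533 yaw bar 0.19226531051580328 roof c [ 0.629  -0.0065  0.129 ] yaw 0.22287153154675474 len 0.11206641522587057 scene px [267.3008 245.3245]
R bar [ 0.6038 -0.3     0.178 ] len 0.07793159870639772 yaw bar -0.4834286665637052 roof c [ 0.5978 -0.2979  0.129 ] yaw -0.4854597417635394 len 0.10982098163654179 scene px [201.5284 138.0056]
```

>>> {"name": "drive_tool", "arguments": {
  "increments": [
    {"turn": [0, 0, -0.12], "translation": [190, 245, 110], "gripper": 1},
    {"turn": [0, 0, -0.12], "translation": [190, 245, 110], "gripper": 1},
    {"turn": [0, 0, -0.12], "translation": [190, 245, 110], "gripper": 1},
    {"turn": [0, 0, -0.12], "translation": [190, 245, 110], "gripper": 1},
    {"turn": [0, 0, -0.12], "translation": [190, 245, 110], "gripper": 1},
    {"turn": [0, 0, -0.12], "translation": [190, 245, 110], "gripper": 1},
    {"turn": [0, 0, -0.12], "translation": [190, 245, 110], "gripper": 1},
    {"turn": [0, 0, -0.12], "translation": [190, 245, 110], "gripper": 1}
  ],
  "grip_force": 20
}}

```text
time_s: 0.77
ee_pos: [0.3992, -0.3422, 0.3247]
tool_rot: [-3.122, -0.345, -0.0]
wrist_force: [0.3, -1.1, 0.9]
gripper_width: 0.0403
```

>>> {"name": "drive_tool", "arguments": {
  "increments": [
    {"turn": [0, 0, 0], "translation": [130, 305, 0], "gripper": 1},
    {"turn": [0, 0, 0], "translation": [130, 305, 0], "gripper": 1},
    {"turn": [0, 0, 0], "translation": [130, 305, 0], "gripper": 1},
    {"turn": [0, 0, 0], "translation": [130, 305, 0], "gripper": 1},
    {"turn": [0, 0, 0], "translation": [130, 305, 0], "gripper": 1},
    {"turn": [0, 0, 0], "translation": [130, 305, 0], "gripper": 1},
    {"turn": [0, 0, 0], "translation": [130, 305, 0], "gripper": 1},
    {"turn": [0, 0, 0], "translation": [130, 305, 0], "gripper": 1}
  ]
}}

```text
time_s: 1.43
ee_pos: [0.5286, -0.037, 0.3238]
tool_rot: [-3.122, -0.345, 0.0]
wrist_force: [0.5, -1.1, -0.5]
gripper_width: 0.0006
```

>>> {"name": "drive_tool", "arguments": {
  "increments": [
    {"turn": [0, 0, 0], "translation": [130, 305, 0], "gripper": 1},
    {"turn": [0, 0, 0], "translation": [130, 305, 0], "gripper": 1},
    {"turn": [0, 0, 0], "translation": [130, 305, 0], "gripper": 1},
    {"turn": [0, 0, 0], "translation": [130, 305, 0], "gripper": 1},
    {"turn": [0, 0, 0], "translation": [130, 305, 0], "gripper": 1},
    {"turn": [0, 0, 0], "translation": [130, 305, 0], "gripper": 1},
    {"turn": [0, 0, 0], "translation": [130, 305, 0], "gripper": 1},
    {"turn": [0, 0, 0], "translation": [130, 305, 0], "gripper": 1}
  ]
}}

```text
time_s: 2.1
ee_pos: [0.6585, 0.268, 0.3235]
tool_rot: [3.123, 0.345, -0.001]
wrist_force: [-0.1, -0.2, 0.5]
gripper_width: 0.0004
```

Run:
```python
from h import *
st(); c=calibration("wrist"); im=snapshot("wrist"); cv2.imwrite("pics/w1.png",im[:,:,::-1]); print(c, proj(c,[.629,.2777,.18]), proj(c,[.659,.2845,.16]))
```

```text
{'time_s': np.float64(2.1), 'ee_pos': array([0.6585, 0.268 , 0.3235]), 'tool_rot': array([ 3.1225,  0.3451, -0.001 ]), 'wrist_force': array([-0.0633, -0.1508,  0.5232]), 'wrist_torque': array([-0.0202, -0.0681, -0.0265]), 'gripper_width': np.float64(0.0004)}
{'fx': 401.6103493409175, 'fy': 401.6103493409175, 'cx': 319.5201616957416, 'cy': 237.57454243744434, 'T': array([[ 0.2189,  0.9399,  0.2621,  0.7326],
       [-0.9758,  0.2104,  0.0603,  0.284 ],
       [ 0.0015, -0.269 ,  0.9631,  0.4944],
       [ 0.    ,  0.    ,  0.    ,  1.    ]])} [298.8763 254.7924] [299.4231 213.0527]
```

View pics/w1.png

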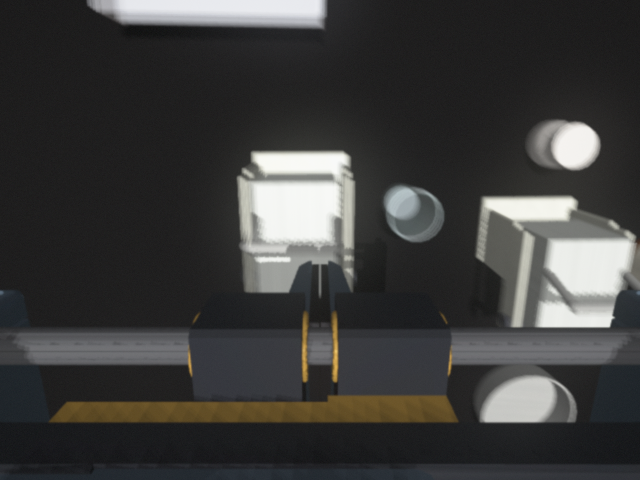

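The wrist view shows the left tin centred at about column 298, with its bar near row 247. That agrees with my estimate (299,255) to a few mm. I'll descend behind the bar.

>>> {"name": "drive_tool", "arguments": {
  "increments": [
    {"turn": [0, 0, 0], "translation": [6, 18, 0], "gripper": 1},
    {"turn": [0, 0, 0], "translation": [6, 18, -40], "gripper": 1},
    {"turn": [0, 0, 0], "translation": [6, 18, -80], "gripper": 1},
    {"turn": [0, 0, 0], "translation": [6, 18, -120], "gripper": 1},
    {"turn": [0, 0, 0], "translation": [6, 18, -145], "gripper": 1},
    {"turn": [0, 0, 0], "translation": [6, 18, -165], "gripper": 1},
    {"turn": [0, 0, 0], "translation": [6, 18, -165], "gripper": 1}
  ]
}}

```text
time_s: 2.73
ee_pos: [0.6617, 0.2828, 0.1537]
tool_rot: [3.121, 0.344, -0.012]
wrist_force: [-0.8, -0.9, -0.8]
gripper_width: 0.0003
```

Run:
```python
from h import *
st()
```

```text
{'time_s': np.float64(2.7333), 'ee_pos': array([0.6617, 0.2828, 0.1537]), 'tool_rot': array([ 3.1209,  0.3444, -0.0123]), 'wrist_force': array([-0.8159, -0.9267, -0.8172]), 'wrist_torque': array([-0.0301, -0.0034, -0.0301]), 'gripper_width': np.float64(0.0003)}
```

>>> {"name": "drive_tool", "arguments": {
  "increments": [
    {"turn": [0, 0, 0], "translation": [-4, -1, 0], "gripper": 1},
    {"turn": [0, 0, 0], "translation": [-8, -2, 0], "gripper": 1},
    {"turn": [0, 0, 0], "translation": [-12, -3, 0], "gripper": 1},
    {"turn": [0, 0, 0], "translation": [-12, -3, 0], "gripper": 1},
    {"turn": [0, 0, 0], "translation": [-12, -3, 0], "gripper": 1}
  ]
}}

```text
time_s: 3.15
ee_pos: [0.6532, 0.281, 0.1607]
tool_rot: [-3.122, -0.345, -0.005]
wrist_force: [2.6, 1.2, 2.7]
gripper_width: 0.0001
```

>>> {"name": "drive_tool", "arguments": {
  "increments": [
    {"turn": [0, 0, 0], "translation": [-3, -0.7, 0], "gripper": 1},
    {"turn": [0, 0, 0], "translation": [-6, -1.4, 0], "gripper": 1},
    {"turn": [0, 0, 0], "translation": [-6, -1.4, 0], "gripper": 1},
    {"turn": [0, 0, 0], "translation": [-6, -1.4, 0], "gripper": 1}
  ]
}}

```text
time_s: 3.48
ee_pos: [0.6496, 0.2802, 0.1619]
tool_rot: [-3.121, -0.344, -0.013]
wrist_force: [13.6, 2.8, 10.8]
gripper_width: 0.0009
```

>>> {"name": "drive_tool", "arguments": {
  "increments": [
    {"turn": [0, 0, 0], "translation": [0, 0, 0], "gripper": 1},
    {"turn": [0, 0, 0], "translation": [0, 0, 3], "gripper": 1},
    {"turn": [0, 0, 0], "translation": [0, 0, 3], "gripper": 1},
    {"turn": [0, 0, 0], "translation": [0, 0, 3], "gripper": 1}
  ]
}}

```text
time_s: 3.82
ee_pos: [0.6478, 0.2797, 0.1633]
tool_rot: [-3.122, -0.344, -0.006]
wrist_force: [8.2, 2.0, 3.6]
gripper_width: 0.0006
```

Run:
```python
from h import *
st(); a=snapshot("top");b=snapshot("wrist"); s=snapshot("scene")
st()
A=cv2.resize(a[130:215,130:225],(400,358),interpolation=cv2.INTER_CUBIC)
B=b[120:350,180:420][:, :]; B=cv2.resize(B,(374,358))
cv2.imwrite("pics/p1.png",np.hstack([A,B])[:,:,::-1])
```

```text
{'time_s': np.float64(3.8167), 'ee_pos': array([0.6478, 0.2797, 0.1633]), 'tool_rot': array([-3.1219, -0.3444, -0.006 ]), 'wrist_force': array([8.1876, 1.9995, 3.5928]), 'wrist_torque': array([ 0.3346, -1.3227,  0.0262]), 'gripper_width': np.float64(0.0006)}
{'time_s': np.float64(3.9667), 'ee_pos': array([0.6479, 0.2798, 0.1633]), 'tool_rot': array([-3.1219, -0.3444, -0.0063]), 'wrist_force': array([8.3505, 1.5003, 4.9587]), 'wrist_torque': array([ 0.3086, -1.3501,  0.0251]), 'gripper_width': np.float64(0.0005)}
```

View pics/p1.png

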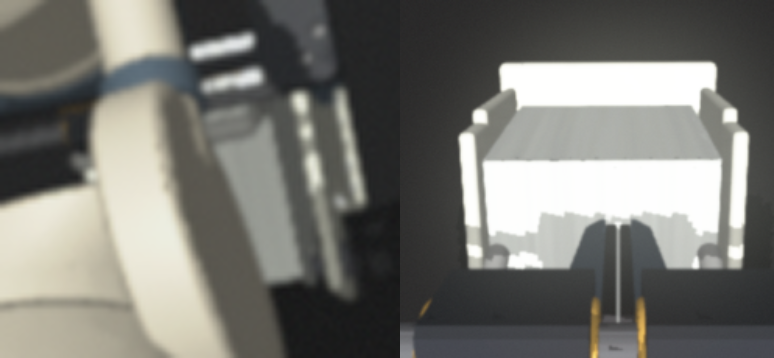

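>>> {"name": "drive_tool", "arguments": {
  "increments": [
    {"turn": [0, 0, 0], "translation": [-3, -0.7, 2], "gripper": 1},
    {"turn": [0, 0, 0], "translation": [-6, -1.3, 4], "gripper": 1},
    {"turn": [0, 0, 0], "translation": [-9, -2, 6], "gripper": 1},
    {"turn": [0, 0, 0], "translation": [-9, -2, 7], "gripper": 1},
    {"turn": [0, 0, 0], "translation": [-9, -2, 8], "gripper": 1},
    {"turn": [0, 0, 0], "translation": [-9, -2, 8], "gripper": 1},
    {"turn": [0, 0, 0], "translation": [-9, -2, 8], "gripper": 1}
  ]
}}

```text
time_s: 4.55
ee_pos: [0.6377, 0.2774, 0.17]
tool_rot: [-3.123, -0.344, -0.001]
wrist_force: [4.7, 0.8, -0.6]
gripper_width: 0.0005
```

Run:
```python
from h import *
st(); snapshot("wrist"); st()
b=snapshot("wrist"); cv2.imwrite("pics/w2.png",b[:,:,::-1]); s=snapshot("scene"); cv2.imwrite("pics/s2.png",s[:,:,::-1]); st()
```

```text
{'time_s': np.float64(4.55), 'ee_pos': array([0.6377, 0.2774, 0.17  ]), 'tool_rot': array([-3.1225, -0.3444, -0.001 ]), 'wrist_force': array([ 4.657 ,  0.8084, -0.6091]), 'wrist_torque': array([ 0.1892, -0.9029,  0.0324]), 'gripper_width': np.float64(0.0005)}
{'time_s': np.float64(4.6), 'ee_pos': array([0.6377, 0.2774, 0.17  ]), 'tool_rot': array([-3.1225, -0.3445, -0.001 ]), 'wrist_force': array([ 4.2563,  1.3083, -0.9684]), 'wrist_torque': array([ 0.2393, -0.9095, -0.0556]), 'gripper_width': np.float64(0.0004)}
{'time_s': np.float64(4.7), 'ee_pos': array([0.6377, 0.2774, 0.17  ]), 'tool_rot': array([-3.1225, -0.3445, -0.001 ]), 'wrist_force': array([ 4.5467,  0.904 , -0.6059]), 'wrist_torque': array([ 0.2181, -0.8826,  0.0734]), 'gripper_width': np.float64(0.0006)}
```

>>> {"name": "drive_tool", "arguments": {
  "increments": [
    {"turn": [0, 0, 0], "translation": [-2, -0.4, 1], "gripper": 1},
    {"turn": [0, 0, 0], "translation": [-2, -0.4, 1], "gripper": 1},
    {"turn": [0, 0, 0], "translation": [-2, -0.4, 2], "gripper": 1},
    {"turn": [0, 0, 0], "translation": [-2, -0.4, 2], "gripper": 1},
    {"turn": [0, 0, 0], "translation": [-2, -0.4, 2], "gripper": 1}
  ]
}}

```text
time_s: 5.12
ee_pos: [0.6353, 0.2769, 0.1717]
tool_rot: [3.123, 0.344, -0.0]
wrist_force: [4.1, 0.5, -2.4]
gripper_width: 0.0001
```

Run:
```python
from h import *
st(); b=snapshot("wrist"); cv2.imwrite("pics/w3.png",b[:,:,::-1]); st()
```

```text
{'time_s': np.float64(5.1167), 'ee_pos': array([0.6353, 0.2769, 0.1717]), 'tool_rot': array([ 3.1226,  0.3445, -0.0004]), 'wrist_force': array([ 4.1338,  0.5241, -2.4412]), 'wrist_torque': array([ 0.0886, -0.7913,  0.0481]), 'gripper_width': np.float64(0.0001)}
{'time_s': np.float64(5.1667), 'ee_pos': array([0.6353, 0.2769, 0.1718]), 'tool_rot': array([ 3.1226,  0.3445, -0.0003]), 'wrist_force': array([ 4.5638,  0.5777, -2.1343]), 'wrist_torque': array([ 0.1406, -0.7609,  0.0541]), 'gripper_width': np.float64(0.0005)}
```

>>> {"name": "drive_tool", "arguments": {
  "increments": [
    {"turn": [0, 0, 0], "translation": [5, 1.1, -2], "gripper": 1},
    {"turn": [0, 0, 0], "translation": [10, 2.2, -5], "gripper": 1},
    {"turn": [0, 0, 0], "translation": [15, 3.3, -7], "gripper": 1},
    {"turn": [0, 0, 0], "translation": [21, 4.6, -7], "gripper": 1},
    {"turn": [0, 0, 0], "translation": [29, 6.5, -7], "gripper": 1},
    {"turn": [0, 0, 0], "translation": [29, 6.5, 30], "gripper": 1},
    {"turn": [0, 0, 0], "translation": [29, 6.5, 70], "gripper": 1},
    {"turn": [0, 0, 0], "translation": [30, 6.5, 100], "gripper": 1}
  ]
}}

```text
time_s: 5.83
ee_pos: [0.6658, 0.2835, 0.2747]
tool_rot: [-3.122, -0.344, -0.001]
wrist_force: [0.2, 0.5, 0.3]
gripper_width: 0.0004
```

>>> {"name": "drive_tool", "arguments": {
  "increments": [
    {"turn": [0, 0, 0], "translation": [4, -139, 0], "gripper": 1},
    {"turn": [0, 0, 0], "translation": [4, -139, 0], "gripper": 1},
    {"turn": [0, 0, 0], "translation": [4, -139, 0], "gripper": 1},
    {"turn": [0, 0, 0], "translation": [8, -279, 0], "gripper": 1},
    {"turn": [0, 0, 0], "translation": [8, -279, 0], "gripper": 1},
    {"turn": [0, 0, 0], "translation": [8, -279, 0], "gripper": 1},
    {"turn": [0, 0, 0], "translation": [8, -279, 0], "gripper": 1},
    {"turn": [0, 0, 0], "translation": [8, -279, 0], "gripper": 1}
  ]
}}

```text
time_s: 6.5
ee_pos: [0.6736, -0.0014, 0.272]
tool_rot: [3.122, 0.337, -0.001]
wrist_force: [-0.6, 0.6, 0.0]
gripper_width: 0.0002
```

Run:
```python
from h import *
st(); b=snapshot("wrist"); c=calibration("wrist")
B=b.copy()
for p in ([.6291,.2777,.175],[.6376,-.0032,.175]):
    print(proj(c,p))
a=snapshot("scene"); cv2.imwrite("pics/m.png",np.hstack([a[200:480,190:470],b[120:400,180:460]])[:,:,::-1])
```

```text
{'time_s': np.float64(6.5), 'ee_pos': array([ 0.6736, -0.0014,  0.272 ]), 'tool_rot': array([ 3.122 ,  0.3371, -0.001 ]), 'wrist_force': array([-0.5503,  0.6237,  0.0021]), 'wrist_torque': array([-0.0462,  0.0524, -0.0121]), 'gripper_width': np.float64(0.0002)}
[-92.0653 216.7067]
[313.3888 287.421 ]
```

View pics/m.png

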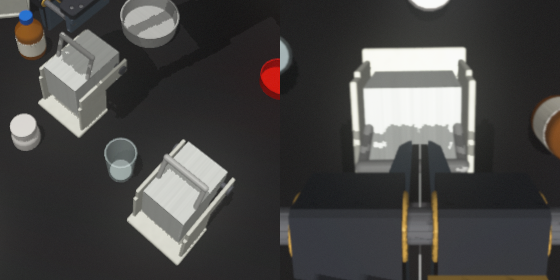

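Both tins are upright in the scene crop, with the left one back on its stop. The wrist crop shows the middle tin centred at column 313, as predicted.

>>> {"name": "drive_tool", "arguments": {
  "increments": [
    {"turn": [0, 0, 0], "translation": [-1, 5, -30], "gripper": 1},
    {"turn": [0, 0, 0], "translation": [-1, 5, -65], "gripper": 1},
    {"turn": [0, 0, 0], "translation": [-1, 5, -95], "gripper": 1},
    {"turn": [0, 0, 0], "translation": [-1, 5, -113], "gripper": 1},
    {"turn": [0, 0, 0], "translation": [-1, 5, -113], "gripper": 1},
    {"turn": [0, 0, 0], "translation": [-5, 4, -113], "gripper": 1},
    {"turn": [0, 0, 0], "translation": [-9, 3, -113], "gripper": 1},
    {"turn": [0, 0, 0], "translation": [-9, 3, -113], "gripper": 1}
  ]
}}

```text
time_s: 7.27
ee_pos: [0.6645, 0.0076, 0.1608]
tool_rot: [3.122, 0.345, 0.003]
wrist_force: [0.4, -0.1, 0.5]
gripper_width: 0.0008
```

>>> {"name": "drive_tool", "arguments": {
  "increments": [
    {"turn": [0, 0, 0], "translation": [-4, -0.9, 1], "gripper": 1},
    {"turn": [0, 0, 0], "translation": [-8, -1.7, 4], "gripper": 1},
    {"turn": [0, 0, 0], "translation": [-12, -2.6, 7], "gripper": 1},
    {"turn": [0, 0, 0], "translation": [-16, -3.4, 10], "gripper": 1},
    {"turn": [0, 0, 0], "translation": [-18, -3.8, 11], "gripper": 1},
    {"turn": [0, 0, 0], "translation": [-18, -3.8, 12], "gripper": 1},
    {"turn": [0, 0, 0], "translation": [-18, -3.8, 12], "gripper": 1},
    {"turn": [0, 0, 0], "translation": [-18, -3.8, 12], "gripper": 1}
  ]
}}

```text
time_s: 7.93
ee_pos: [0.6467, 0.0037, 0.1711]
tool_rot: [3.123, 0.345, 0.001]
wrist_force: [3.8, 1.2, 2.1]
gripper_width: 0.0006
```

Run:
```python
from h import *
st(); snapshot("wrist"); st(); snapshot("wrist"); st()
```

```text
{'time_s': np.float64(7.9333), 'ee_pos': array([0.6467, 0.0037, 0.1711]), 'tool_rot': array([3.1226, 0.3445, 0.0012]), 'wrist_force': array([3.7664, 1.2447, 2.0811]), 'wrist_torque': array([ 0.1228, -0.6395,  0.0418]), 'gripper_width': np.float64(0.0006)}
{'time_s': np.float64(7.9833), 'ee_pos': array([0.6468, 0.0037, 0.1711]), 'tool_rot': array([3.1226, 0.3445, 0.0012]), 'wrist_force': array([3.8116, 0.8203, 0.9183]), 'wrist_torque': array([ 0.0794, -0.6542, -0.0015]), 'gripper_width': np.float64(0.0008)}
{'time_s': np.float64(8.0333), 'ee_pos': array([0.6468, 0.0037, 0.171 ]), 'tool_rot': array([3.1226, 0.3446, 0.0011]), 'wrist_force': array([3.9744, 0.5833, 1.5007]), 'wrist_torque': array([ 0.1603, -0.727 , -0.012 ]), 'gripper_width': np.float64(0.0006)}
```

>>> {"name": "drive_tool", "arguments": {
  "increments": [
    {"turn": [0, 0, 0], "translation": [5, 1.1, -2], "gripper": 1},
    {"turn": [0, 0, 0], "translation": [10, 2.2, -5], "gripper": 1},
    {"turn": [0, 0, 0], "translation": [15, 3.3, -7], "gripper": 1},
    {"turn": [0, 0, 0], "translation": [21, 4.6, -7], "gripper": 1},
    {"turn": [0, 0, 0], "translation": [26, 5.5, -7], "gripper": 1},
    {"turn": [0, 0, 0], "translation": [26, 5.5, 30], "gripper": 1},
    {"turn": [0, 0, 0], "translation": [26, 5.5, 70], "gripper": 1},
    {"turn": [0, 0, 0], "translation": [26, 5.5, 105], "gripper": 1}
  ]
}}

```text
time_s: 8.7
ee_pos: [0.6725, 0.0092, 0.2777]
tool_rot: [-3.123, -0.345, 0.001]
wrist_force: [1.6, 1.2, -0.3]
gripper_width: 0.0002
```

>>> {"name": "drive_tool", "arguments": {
  "increments": [
    {"turn": [0, 0, -0.7], "translation": [-36, -326, 0], "gripper": 1},
    {"turn": [0, 0, -0.7], "translation": [-36, -326, 0], "gripper": 1},
    {"turn": [0, 0, -0.7], "translation": [-36, -326, 0], "gripper": 1},
    {"turn": [0, 0, -0.7], "translation": [-36, -326, 0], "gripper": 1},
    {"turn": [0, 0, -0.7], "translation": [-36, -326, 0], "gripper": 1},
    {"turn": [0, 0, -0.7], "translation": [-36, -326, 0], "gripper": 1},
    {"turn": [0, 0, -0.7], "translation": [-36, -326, 0], "gripper": 1},
    {"turn": [0, 0, -0.7], "translation": [-36, -326, 0], "gripper": 1}
  ]
}}

```text
time_s: 9.37
ee_pos: [0.6357, -0.3196, 0.2759]
tool_rot: [3.051, -0.749, -0.0]
wrist_force: [1.5, -0.2, 0.1]
gripper_width: 0.0005
```

>>> {"name": "drive_tool", "arguments": {
  "increments": [
    {"turn": [0, 0, 0], "translation": [0, 0, 0], "gripper": 1},
    {"turn": [0, 0, 0], "translation": [0, 0, 0], "gripper": 1}
  ]
}}

```text
time_s: 9.53
ee_pos: [0.6359, -0.319, 0.2754]
tool_rot: [-3.05, 0.752, 0.001]
wrist_force: [-0.4, 0.2, -0.1]
gripper_width: 0.0004
```

Run:
```python
from h import *
st(); b=snapshot("wrist"); c=calibration("wrist")
print(proj(c,[.6038,-.300,.175]))
cv2.imwrite("pics/r.png",b[80:400,140:500][:,:,::-1])
```

```text
{'time_s': np.float64(9.5333), 'ee_pos': array([ 0.6359, -0.319 ,  0.2754]), 'tool_rot': array([-3.0502,  0.7516,  0.001 ]), 'wrist_force': array([-0.4213,  0.1891, -0.1315]), 'wrist_torque': array([0.1194, 0.0577, 0.0094]), 'gripper_width': np.float64(0.0004)}
[317.9247 287.1813]
```

View pics/r.png

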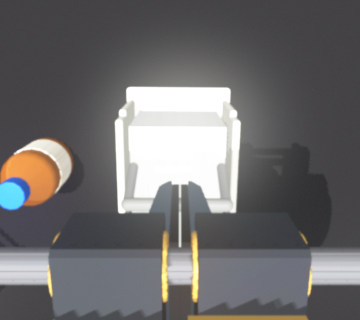

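The right tin's bar is at (318,285), against a prediction of (318,287). Alignment is good.

>>> {"name": "drive_tool", "arguments": {
  "increments": [
    {"turn": [0, 0, 0], "translation": [0, 0, -30], "gripper": 1},
    {"turn": [0, 0, 0], "translation": [0, 0, -65], "gripper": 1},
    {"turn": [0, 0, 0], "translation": [0, 0, -95], "gripper": 1},
    {"turn": [0, 0, 0], "translation": [0, 0, -115], "gripper": 1},
    {"turn": [0, 0, 0], "translation": [0, 0, -115], "gripper": 1},
    {"turn": [0, 0, 0], "translation": [-4, 2, -115], "gripper": 1},
    {"turn": [0, 0, 0], "translation": [-9, 5, -115], "gripper": 1},
    {"turn": [0, 0, 0], "translation": [-9, 5, -115], "gripper": 1}
  ]
}}

```text
time_s: 10.25
ee_pos: [0.6274, -0.3113, 0.1631]
tool_rot: [3.051, -0.746, 0.003]
wrist_force: [0.0, -0.8, -0.2]
gripper_width: 0.0002
```

>>> {"name": "drive_tool", "arguments": {
  "increments": [
    {"turn": [0, 0, 0], "translation": [-3.5, 1.9, 2], "gripper": 1},
    {"turn": [0, 0, 0], "translation": [-7, 3.7, 5], "gripper": 1},
    {"turn": [0, 0, 0], "translation": [-10.5, 5.6, 8], "gripper": 1},
    {"turn": [0, 0, 0], "translation": [-14, 7.4, 10], "gripper": 1},
    {"turn": [0, 0, 0], "translation": [-15, 8, 11], "gripper": 1},
    {"turn": [0, 0, 0], "translation": [-15, 8, 12], "gripper": 1},
    {"turn": [0, 0, 0], "translation": [-15, 8, 12], "gripper": 1},
    {"turn": [0, 0, 0], "translation": [-15, 8, 12], "gripper": 1}
  ]
}}

```text
time_s: 10.92
ee_pos: [0.6124, -0.3041, 0.1729]
tool_rot: [3.051, -0.747, 0.0]
wrist_force: [3.7, -0.6, 1.7]
gripper_width: 0.0003
```

Run:
```python
from h import *
st(); snapshot("wrist"); st(); snapshot("wrist"); st()
```

```text
{'time_s': np.float64(10.9167), 'ee_pos': array([ 0.6124, -0.3041,  0.1729]), 'tool_rot': array([ 3.0513, -0.7472,  0.0003]), 'wrist_force': array([ 3.7079, -0.5589,  1.737 ]), 'wrist_torque': array([-0.0893, -0.5338, -0.0617]), 'gripper_width': np.float64(0.0003)}
{'time_s': np.float64(10.9667), 'ee_pos': array([ 0.6125, -0.3041,  0.1729]), 'tool_rot': array([ 3.0513, -0.7472,  0.0003]), 'wrist_force': array([ 4.2806, -0.6018,  2.0135]), 'wrist_torque': array([-0.084 , -0.5579, -0.0098]), 'gripper_width': np.float64(0.0004)}
{'time_s': np.float64(11.0167), 'ee_pos': array([ 0.6125, -0.3041,  0.1728]), 'tool_rot': array([ 3.0513, -0.7471,  0.0003]), 'wrist_force': array([ 3.1918, -0.5447,  1.7857]), 'wrist_torque': array([-0.142 , -0.5177, -0.0561]), 'gripper_width': np.float64(0.0007)}
```

Moments about the lip come out at about 0.45 N·m left (full), 0.285 middle (part full) and 0.235 right (nearly empty). The left tin is the fullest. I'll back off and go to the dish rim.

>>> {"name": "drive_tool", "arguments": {
  "increments": [
    {"turn": [0, 0, 0], "translation": [4.5, -2.4, -2], "gripper": 1},
    {"turn": [0, 0, 0], "translation": [9, -4.7, -5], "gripper": 1},
    {"turn": [0, 0, 0], "translation": [13.5, -7, -7], "gripper": 1},
    {"turn": [0, 0, 0], "translation": [19, -10, -7], "gripper": 1},
    {"turn": [0, 0, 0], "translation": [23, -12, -7], "gripper": 1},
    {"turn": [0, 0, 0], "translation": [23, -12, 30], "gripper": 1},
    {"turn": [0, 0, 0], "translation": [23, -12, 70], "gripper": 1},
    {"turn": [0, 0, 0], "translation": [23, -12, 105], "gripper": 1}
  ]
}}

```text
time_s: 11.68
ee_pos: [0.6354, -0.3159, 0.2797]
tool_rot: [-3.051, 0.747, 0.001]
wrist_force: [1.0, -0.4, 0.6]
gripper_width: 0.0006
```

>>> {"name": "drive_tool", "arguments": {
  "increments": [
    {"turn": [0, 0, 0.9], "translation": [-136, 114, 20], "gripper": 1},
    {"turn": [0, 0, 0.9], "translation": [-136, 114, 20], "gripper": 0},
    {"turn": [0, 0, 0.9], "translation": [-136, 114, 20], "gripper": 0},
    {"turn": [0, 0, 0.9], "translation": [-136, 114, 20], "gripper": 0},
    {"turn": [0, 0, 0.9], "translation": [-136, 114, 20], "gripper": 0},
    {"turn": [0, 0, 0.9], "translation": [-136, 114, 20], "gripper": 0},
    {"turn": [0, 0, 0.9], "translation": [-136, 114, 20], "gripper": 0},
    {"turn": [0, 0, 0.9], "translation": [-136, 114, 20], "gripper": 0}
  ]
}}

```text
time_s: 12.35
ee_pos: [0.4994, -0.2018, 0.2984]
tool_rot: [3.07, 0.665, 0.001]
wrist_force: [-0.2, -0.7, -0.7]
gripper_width: 0.0442
```

>>> {"name": "drive_tool", "arguments": {
  "increments": [
    {"turn": [0, 0, 0.9], "translation": [-136, 114, -80], "gripper": 0},
    {"turn": [0, 0, 0.9], "translation": [-136, 114, -80], "gripper": 0},
    {"turn": [0, 0, 0.9], "translation": [-136, 114, -80], "gripper": 0},
    {"turn": [0, 0, 0.9], "translation": [-136, 114, -80], "gripper": 0},
    {"turn": [0, 0, 0.9], "translation": [-136, 114, -80], "gripper": 0},
    {"turn": [0, 0, 0.9], "translation": [-136, 114, -80], "gripper": 0},
    {"turn": [0, 0, 0.9], "translation": [-136, 114, -80], "gripper": 0},
    {"turn": [0, 0, 0.9], "translation": [-136, 114, -80], "gripper": 0}
  ]
}}

```text
time_s: 13.02
ee_pos: [0.3634, -0.0878, 0.218]
tool_rot: [2.478, 1.931, -0.0]
wrist_force: [-0.2, -0.4, 0.8]
gripper_width: 0.0907
```

Run:
```python
from h import *
s=st();print(s["qpos"]); b=snapshot("wrist"); c=calibration("wrist")
print(proj(c,[.4226,-.0755,.038]),proj(c,[.3636,-.0887,.038]))
cv2.imwrite("pics/d.png",b[:,:,::-1]); cv2.imwrite("pics/s5.png",snapshot("scene")[:,:,::-1])
```

```text
{'time_s': np.float64(13.0167), 'ee_pos': array([ 0.3634, -0.0878,  0.218 ]), 'tool_rot': array([ 2.4783,  1.9306, -0.    ]), 'wrist_force': array([-0.2049, -0.3942,  0.8227]), 'wrist_torque': array([-0.0134, -0.0762, -0.0118]), 'gripper_width': np.float64(0.0907)}
[-0.3971  0.1315  1.9037 -0.      1.1064 -0.1499]
[380.5592 182.6556] [318.9649 213.385 ]
```

View pics/d.png

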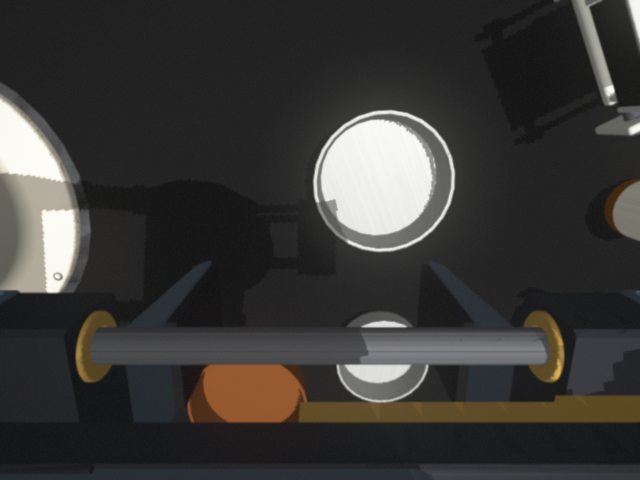

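The steel dish rim is centred at (385,181), predicted (381,183). The fingers will straddle its base-side rim.

>>> {"name": "drive_tool", "arguments": {
  "increments": [
    {"turn": [0, 0, 0.466], "translation": [2, -1, -30], "gripper": 0},
    {"turn": [0, 0, 0.466], "translation": [2, -1, -60], "gripper": 0},
    {"turn": [0, 0, 0.466], "translation": [2, -1, -100], "gripper": 0},
    {"turn": [0, 0, 0.466], "translation": [2, -1, -130], "gripper": 0},
    {"turn": [0, 0, 0.466], "translation": [2, -1, -160], "gripper": 0},
    {"turn": [0, 0, 0.466], "translation": [2, -1, -185], "gripper": 0},
    {"turn": [0, 0, 0.466], "translation": [2, -1, -206], "gripper": 0},
    {"turn": [0, 0, 0.466], "translation": [2, -1, -206], "gripper": 0}
  ]
}}

```text
time_s: 13.78
ee_pos: [0.3645, -0.0887, 0.0091]
tool_rot: [-1.975, -2.438, 0.002]
wrist_force: [-0.8, 0.3, 0.5]
gripper_width: 0.0912
```

>>> {"name": "drive_tool", "arguments": {
  "increments": [
    {"turn": [0, 0, 0], "translation": [0, 0, 0], "gripper": 1},
    {"turn": [0, 0, 0], "translation": [0, 0, 0], "gripper": 1},
    {"turn": [0, 0, 0], "translation": [0, 0, 0], "gripper": 1},
    {"turn": [0, 0, 0], "translation": [0, 0, 0], "gripper": 1},
    {"turn": [0, 0, 0], "translation": [0, 0, 0], "gripper": 1},
    {"turn": [0, 0, 0], "translation": [0, 0, 0], "gripper": 1},
    {"turn": [0, 0, 0], "translation": [0, 0, 0], "gripper": 1},
    {"turn": [0, 0, 0], "translation": [0, 0, 0], "gripper": 1}
  ],
  "grip_force": 25
}}

```text
time_s: 14.45
ee_pos: [0.3654, -0.0889, 0.0121]
tool_rot: [1.97, 2.447, 0.0]
wrist_force: [-0.1, -0.0, -0.2]
gripper_width: 0.041
```

>>> {"name": "drive_tool", "arguments": {
  "increments": [
    {"turn": [0, 0, 0], "translation": [0, 0, 0], "gripper": 1},
    {"turn": [0, 0, 0], "translation": [0, 0, 0], "gripper": 1},
    {"turn": [0, 0, 0], "translation": [0, 0, 0], "gripper": 1},
    {"turn": [0, 0, 0], "translation": [0, 0, 0], "gripper": 1},
    {"turn": [0, 0, 0], "translation": [0, 0, 0], "gripper": 1},
    {"turn": [0, 0, 0], "translation": [0, 0, 0], "gripper": 1}
  ]
}}

```text
time_s: 14.95
ee_pos: [0.3655, -0.089, 0.0119]
tool_rot: [1.97, 2.446, 0.0]
wrist_force: [-0.7, -0.9, 3.5]
gripper_width: 0.0062
```

>>> {"name": "drive_tool", "arguments": {
  "increments": [
    {"turn": [0, 0, 0], "translation": [0, 0, 0], "gripper": 1},
    {"turn": [0, 0, 0], "translation": [0, 0, 5], "gripper": 1},
    {"turn": [0, 0, 0], "translation": [0, 0, 12], "gripper": 1},
    {"turn": [0, 0, 0], "translation": [6, 20, 12], "gripper": 1},
    {"turn": [0, 0, 0], "translation": [13, 45, 12], "gripper": 1},
    {"turn": [0, 0, 0], "translation": [20, 70, 12], "gripper": 1},
    {"turn": [0, 0, 0], "translation": [27, 95, 12], "gripper": 1},
    {"turn": [0, 0, 0], "translation": [34, 120, 12], "gripper": 1}
  ],
  "grip_force": 40
}}

```text
time_s: 15.62
ee_pos: [0.3987, 0.0324, 0.0244]
tool_rot: [-1.97, -2.446, 0.001]
wrist_force: [0.2, 0.0, -3.0]
gripper_width: 0.0041
```

>>> {"name": "drive_tool", "arguments": {
  "increments": [
    {"turn": [0, 0, 0], "translation": [7, 25, 0], "gripper": 1},
    {"turn": [0, 0, 0], "translation": [14, 50, 0], "gripper": 1},
    {"turn": [0, 0, 0], "translation": [21, 75, 0], "gripper": 1},
    {"turn": [0, 0, 0], "translation": [29, 105, 0], "gripper": 1},
    {"turn": [0, 0, 0], "translation": [37, 130, 0], "gripper": 1},
    {"turn": [0, 0, 0], "translation": [44, 155, 0], "gripper": 1},
    {"turn": [0, 0, 0], "translation": [51, 183, 0], "gripper": 1},
    {"turn": [0, 0, 0], "translation": [58, 208, 0], "gripper": 1}
  ]
}}

```text
time_s: 16.28
ee_pos: [0.4565, 0.2405, 0.0244]
tool_rot: [-1.969, -2.447, 0.002]
wrist_force: [0.6, -1.0, -2.7]
gripper_width: 0.0046
```

Run:
```python
from h import *
s=st(); c=calibration("wrist"); b=snapshot("wrist"); a=snapshot("top"); s=snapshot("scene")
cv2.imwrite("pics/g.png",np.hstack([cv2.resize(a[110:310,130:330],(400,400)),s[160:460,240:540][:,:].repeat(1,0)[:300] if 0 else cv2.resize(s[160:460,240:540],(400,400))])[:,:,::-1])
```

```text
{'time_s': np.float64(16.2833), 'ee_pos': array([0.4565, 0.2405, 0.0244]), 'tool_rot': array([-1.9691, -2.4469,  0.0024]), 'wrist_force': array([ 0.5867, -0.9652, -2.7423]), 'wrist_torque': array([-0.1877, -0.0125, -0.089 ]), 'gripper_width': np.float64(0.0046)}
```

View pics/g.png

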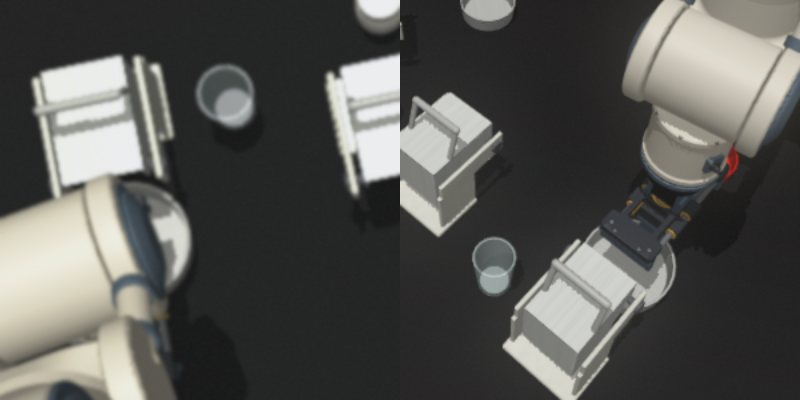

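The dish is held just in front of the left tin and clear of it. I'll lower and release, rise, turn, and look.

>>> {"name": "drive_tool", "arguments": {
  "increments": [
    {"turn": [0, 0, 0], "translation": [0, 0, -6], "gripper": 1},
    {"turn": [0, 0, 0], "translation": [0, 0, -12], "gripper": 1},
    {"turn": [0, 0, 0], "translation": [0, 0, -12], "gripper": 1},
    {"turn": [0, 0, 0], "translation": [0, 0, -12], "gripper": 0.4},
    {"turn": [0, 0, 0], "translation": [0, 0, -12], "gripper": 0.4},
    {"turn": [0, 0, 0], "translation": [0, 0, -12], "gripper": 0.4},
    {"turn": [0, 0, 0], "translation": [0, 0, -12], "gripper": 0.4},
    {"turn": [0, 0, 0], "translation": [0, 0, -12], "gripper": 0.4}
  ]
}}

```text
time_s: 17.1
ee_pos: [0.4573, 0.2389, 0.0119]
tool_rot: [-1.971, -2.447, 0.0]
wrist_force: [-0.0, -0.1, 0.3]
gripper_width: 0.0357
```

>>> {"name": "drive_tool", "arguments": {
  "increments": [
    {"turn": [0, 0, 0], "translation": [0, 0, 30], "gripper": 0.4},
    {"turn": [0, 0, 0], "translation": [0, 0, 70], "gripper": 0.4},
    {"turn": [0, 0, -0.1], "translation": [-20, -5, 110], "gripper": 0.4},
    {"turn": [0, 0, -0.22], "translation": [-40, -10, 140], "gripper": 0.4},
    {"turn": [0, 0, -0.34], "translation": [-60, -13, 140], "gripper": 0.4},
    {"turn": [0, 0, -0.46], "translation": [-60, -13, 140], "gripper": 0.4},
    {"turn": [0, 0, -0.58], "translation": [-60, -13, 140], "gripper": 0.4},
    {"turn": [0, 0, -0.7], "translation": [-60, -13, 140], "gripper": 0.4}
  ]
}}

```text
time_s: 17.77
ee_pos: [0.397, 0.2261, 0.1523]
tool_rot: [2.694, 1.615, 0.001]
wrist_force: [0.8, 1.1, 0.1]
gripper_width: 0.0547
```

>>> {"name": "drive_tool", "arguments": {
  "increments": [
    {"turn": [0, 0, -0.87], "translation": [-10, -2, 20], "gripper": 0.4},
    {"turn": [0, 0, -0.87], "translation": [-10, -2, 20], "gripper": 0.4},
    {"turn": [0, 0, -0.87], "translation": [-10, -2, 20], "gripper": 0.4},
    {"turn": [0, 0, -0.87], "translation": [-10, -2, 20], "gripper": 0.4},
    {"turn": [0, 0, -0.87], "translation": [-10, -2, 20], "gripper": 0.4},
    {"turn": [0, 0, -0.87], "translation": [-10, -2, 20], "gripper": 0.4},
    {"turn": [0, 0, -0.87], "translation": [-10, -2, 20], "gripper": 0.4},
    {"turn": [0, 0, -0.87], "translation": [-10, -2, 20], "gripper": 0.4}
  ]
}}

```text
time_s: 18.43
ee_pos: [0.3872, 0.224, 0.1719]
tool_rot: [3.124, 0.328, -0.0]
wrist_force: [-0.2, -0.2, -0.7]
gripper_width: 0.0549
```

Run:
```python
from h import *
s=st(); c=calibration("wrist"); b=snapshot("wrist"); cv2.imwrite("pics/w6.png",b[:,:,::-1]); np.save("w6c.npy",c,allow_pickle=True)
print(proj(c,[.5168,.2526,.038]),proj(c,[.5754,.2657,.095]))
a=snapshot("top"); cv2.imwrite("pics/t6.png",a[:,:,::-1])
```

```text
{'time_s': np.float64(18.4333), 'ee_pos': array([0.3872, 0.224 , 0.1719]), 'tool_rot': array([ 3.1244,  0.3281, -0.0001]), 'wrist_force': array([-0.1578, -0.1851, -0.672 ]), 'wrist_torque': array([-0.0061, -0.0056,  0.0309]), 'gripper_width': np.float64(0.0549)}
[316.5397  40.3602] [ 314.5005 -109.5499]
```

View pics/w6.png

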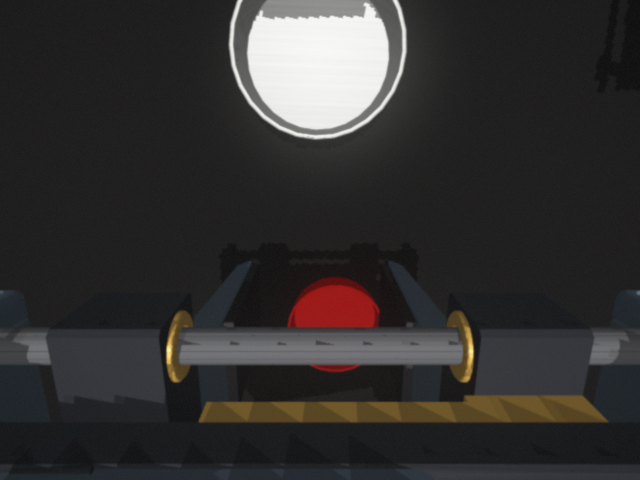

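The dish stands at columns 230-406 with its near rim at row 139, so its centre is about (0.517, 0.252), as intended. I'll push it about 28 mm further with both fingers.

>>> {"name": "drive_tool", "arguments": {
  "increments": [
    {"turn": [0, 0, 0], "translation": [43, 9, -20], "gripper": 0.4},
    {"turn": [0, 0, 0], "translation": [43, 9, -55], "gripper": 0.4},
    {"turn": [0, 0, 0], "translation": [43, 9, -90], "gripper": 0.4},
    {"turn": [0, 0, 0], "translation": [43, 9, -120], "gripper": 0.4},
    {"turn": [0, 0, 0], "translation": [43, 9, -152], "gripper": 0.4},
    {"turn": [0, 0, 0], "translation": [43, 9, -152], "gripper": 0.4},
    {"turn": [0, 0, 0], "translation": [48, 10.1, -152], "gripper": 0.4},
    {"turn": [0, 0, 0], "translation": [53, 11.3, -152], "gripper": 0.4}
  ]
}}

```text
time_s: 19.2
ee_pos: [0.4412, 0.2357, 0.0213]
tool_rot: [-3.123, -0.341, -0.001]
wrist_force: [-0.2, 0.5, 0.5]
gripper_width: 0.0547
```

>>> {"name": "drive_tool", "arguments": {
  "increments": [
    {"turn": [0, 0, 0], "translation": [5, 1.1, 0], "gripper": 0.4},
    {"turn": [0, 0, 0], "translation": [10, 2.2, 0], "gripper": 0.4},
    {"turn": [0, 0, 0], "translation": [15, 3.3, 0], "gripper": 0.4},
    {"turn": [0, 0, 0], "translation": [20, 4.4, 0], "gripper": 0.4},
    {"turn": [0, 0, 0], "translation": [25, 5.5, 0], "gripper": 0.4},
    {"turn": [0, 0, 0], "translation": [30, 6.6, 0], "gripper": 0.4},
    {"turn": [0, 0, 0], "translation": [34, 7.4, 0], "gripper": 0.4},
    {"turn": [0, 0, 0], "translation": [34, 7.4, 0], "gripper": 0.4}
  ]
}}

```text
time_s: 19.87
ee_pos: [0.4754, 0.2431, 0.0203]
tool_rot: [-3.123, -0.338, -0.002]
wrist_force: [-2.1, 0.1, 1.2]
gripper_width: 0.0548
```

>>> {"name": "drive_tool", "arguments": {
  "increments": [
    {"turn": [0, 0, 0], "translation": [-15, -3.3, 0], "gripper": 0.4},
    {"turn": [0, 0, 0], "translation": [-40, -9, 20], "gripper": 1},
    {"turn": [0, 0, 0], "translation": [-60, -13, 60], "gripper": 1},
    {"turn": [0, 0, 0], "translation": [-60, -13, 100], "gripper": 1},
    {"turn": [0, 0, 0], "translation": [-60, -13, 140], "gripper": 1},
    {"turn": [0, 0, 0], "translation": [-60, -13, 180], "gripper": 1},
    {"turn": [0, 0, 0], "translation": [-60, -13, 220], "gripper": 1},
    {"turn": [0, 0, 0], "translation": [-60, -13, 260], "gripper": 1}
  ]
}}

```text
time_s: 20.53
ee_pos: [0.4142, 0.2298, 0.2826]
tool_rot: [-3.123, -0.338, -0.003]
wrist_force: [1.2, -0.1, -0.8]
gripper_width: 0.0108
```

Run:
```python
from h import *
s=st(); c=calibration("wrist"); b=snapshot("wrist"); 
ctr=np.array([.5442,.2587])
for p in ((.5754,.2657,.095),(*ctr,.038),(*(ctr-.062*np.array([.976,.218])),.038)): print(proj(c,p))
cv2.imwrite("pics/w7.png",b[:,:,::-1]); cv2.imwrite("pics/s7.png",snapshot("scene")[:,:,::-1]); cv2.imwrite("pics/t7.png",snapshot("top")[:,:,::-1])
```

```text
{'time_s': np.float64(20.5333), 'ee_pos': array([0.4142, 0.2298, 0.2826]), 'tool_rot': array([-3.1229, -0.3385, -0.0028]), 'wrist_force': array([ 1.1883, -0.1161, -0.7965]), 'wrist_torque': array([ 0.0055, -0.0556, -0.0088]), 'gripper_width': np.float64(0.0108)}
[317.5098  10.287 ]
[317.9084  64.0031]
[318.183  130.8658]
```

View pics/w7.png

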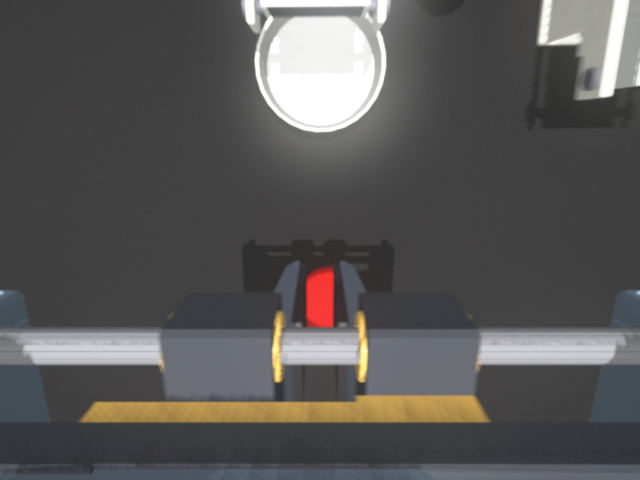

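The dish's near rim is at (320,131), exactly where predicted for 32 mm in front of the lip, and it is centred between the plate tips at columns 250 and 383. Next I compute the pouring arc.

```bash
cat > arc.py <<'E'
from h import *
lip=np.array([.5754,.2657,.095]); yaw=.22; F=-np.array([np.cos(yaw),np.sin(yaw),0]); Z=np.array([0,0,1.])
off,s=.024,.015
def tcp(t):
    a=min(.4*t,.5); f=-.055*np.cos(t)+.080*np.sin(t); z=.055*np.sin(t)+.080*np.cos(t)
    T=np.array([f,z])-s*np.array([np.sin(a),np.cos(a)])-off*np.array([np.cos(a),-np.sin(a)])
    bc=T-.016*np.array([np.cos(a),-np.sin(a)])
    u=bc@np.array([np.sin(t),np.cos(t)])
    return lip+T[0]*F+T[1]*Z, a, u-.034
if __name__=="__main__":
    for t in np.arange(0,1.31,.05):
        p,a,cl=tcp(t); w=a*np.array([np.sin(yaw),-np.cos(yaw),0])
        print(round(t,2),np.round(p*1000,1),"turn",np.round(w,3),"clear",round(cl*1000,1))
E
python3 arc.py
```

```text
0.0 [652.5 282.9 160. ] turn [ 0. -0.  0.] clear 31.0
0.05 [648.8 282.1 163.1] turn [ 0.004 -0.02   0.   ] clear 29.8
0.1 [645.  281.3 166.1] turn [ 0.009 -0.039  0.   ] clear 28.6
0.15 [641.1 280.4 168.8] turn [ 0.013 -0.059  0.   ] clear 27.5
0.2 [637.  279.5 171.3] turn [ 0.017 -0.078  0.   ] clear 26.3
0.25 [632.9 278.5 173.6] turn [ 0.022 -0.098  0.   ] clear 25.2
0.3 [628.6 277.6 175.7] turn [ 0.026 -0.117  0.   ] clear 24.1
0.35 [624.3 276.6 177.5] turn [ 0.031 -0.137  0.   ] clear 23.0
0.4 [619.9 275.6 179.1] turn [ 0.035 -0.156  0.   ] clear 21.9
0.45 [615.4 274.7 180.5] turn [ 0.039 -0.176  0.   ] clear 20.9
0.5 [610.9 273.6 181.6] turn [ 0.044 -0.195  0.   ] clear 19.8
0.55 [606.4 272.6 182.5] turn [ 0.048 -0.215  0.   ] clear 18.8
0.6 [601.8 271.6 183.2] turn [ 0.052 -0.234  0.   ] clear 17.9
0.65 [597.3 270.6 183.6] turn [ 0.057 -0.254  0.   ] clear 16.9
0.7 [592.7 269.6 183.8] turn [ 0.061 -0.273  0.   ] clear 16.0
0.75 [588.2 268.6 183.8] turn [ 0.065 -0.293  0.   ] clear 15.1
0.8 [583.6 267.5 183.5] turn [ 0.07  -0.312  0.   ] clear 14.2
0.85 [579.1 266.5 183. ] turn [ 0.074 -0.332  0.   ] clear 13.4
0.9 [574.7 265.5 182.2] turn [ 0.079 -0.351  0.   ] clear 12.6
0.95 [570.3 264.6 181.2] turn [ 0.083 -0.371  0.   ] clear 11.8
1.0 [566.  263.6 180. ] turn [ 0.087 -0.39   0.   ] clear 11.0
1.05 [561.7 262.6 178.6] turn [ 0.092 -0.41   0.   ] clear 10.3
1.1 [557.6 261.7 177. ] turn [ 0.096 -0.429  0.   ] clear 9.6
1.15 [553.5 260.8 175.1] turn [ 0.1   -0.449  0.   ] clear 9.0
1.2 [549.6 259.9 173. ] turn [ 0.105 -0.468  0.   ] clear 8.3
1.25 [545.8 259.1 170.8] turn [ 0.109 -0.488  0.   ] clear 7.8
1.3 [542.1 258.3 167.7] turn [ 0.109 -0.488  0.   ] clear 6.9
```

>>> {"name": "drive_tool", "arguments": {
  "increments": [
    {"turn": [0, 0, 0], "translation": [250, 56, 0], "gripper": 1},
    {"turn": [0, 0, 0], "translation": [250, 56, 0], "gripper": 1},
    {"turn": [0, 0, 0], "translation": [250, 56, 0], "gripper": 1},
    {"turn": [0, 0, 0], "translation": [250, 56, 0], "gripper": 1},
    {"turn": [0, 0, 0], "translation": [250, 56, 0], "gripper": 1},
    {"turn": [0, 0, 0], "translation": [250, 56, 0], "gripper": 1},
    {"turn": [0, 0, 0], "translation": [250, 56, 0], "gripper": 1},
    {"turn": [0, 0, 0], "translation": [250, 56, 0], "gripper": 1}
  ],
  "grip_force": 20
}}

```text
time_s: 21.35
ee_pos: [0.6661, 0.2858, 0.2769]
tool_rot: [3.123, 0.337, -0.003]
wrist_force: [-1.0, -0.3, 0.7]
gripper_width: 0.0001
```

>>> {"name": "drive_tool", "arguments": {
  "increments": [
    {"turn": [0, 0, 0], "translation": [0, 0, -40], "gripper": 1},
    {"turn": [0, 0, 0], "translation": [0, 0, -75], "gripper": 1},
    {"turn": [0, 0, 0], "translation": [0, 0, -105], "gripper": 1},
    {"turn": [0, 0, 0], "translation": [0, 0, -122], "gripper": 1},
    {"turn": [0, 0, 0], "translation": [0, 0, -122], "gripper": 1},
    {"turn": [0, 0, 0], "translation": [0, 0, -122], "gripper": 1}
  ]
}}

```text
time_s: 21.85
ee_pos: [0.6632, 0.2856, 0.1575]
tool_rot: [3.123, 0.339, -0.003]
wrist_force: [-0.4, 0.4, 0.9]
gripper_width: 0.0002
```

>>> {"name": "drive_tool", "arguments": {
  "increments": [
    {"turn": [0, 0, 0], "translation": [-11.5, -3, 0], "gripper": 1},
    {"turn": [0.004, -0.02, 0], "translation": [-15, -4, 3], "gripper": 1},
    {"turn": [0.009, -0.039, 0], "translation": [-19, -4.7, 6], "gripper": 1},
    {"turn": [0.013, -0.059, 0], "translation": [-23, -5.6, 9], "gripper": 1},
    {"turn": [0.017, -0.078, 0], "translation": [-27, -6.5, 11], "gripper": 1},
    {"turn": [0.022, -0.098, 0], "translation": [-31, -7.5, 14], "gripper": 1},
    {"turn": [0.026, -0.117, 0], "translation": [-35.5, -8.4, 16], "gripper": 1},
    {"turn": [0.035, -0.156, 0], "translation": [-44, -10.4, 19], "gripper": 1}
  ]
}}

```text
time_s: 22.52
ee_pos: [0.6231, 0.2762, 0.1803]
tool_rot: [-3.093, -0.335, -0.26]
wrist_force: [7.0, 0.6, 4.9]
gripper_width: 0.0008
```

>>> {"name": "drive_tool", "arguments": {
  "increments": [
    {"turn": [0.004, -0.02, 0], "translation": [-4.5, -1, 1.4], "gripper": 1},
    {"turn": [0.009, -0.039, 0], "translation": [-9, -2, 2.5], "gripper": 1},
    {"turn": [0.013, -0.059, 0], "translation": [-13.5, -3, 3.4], "gripper": 1},
    {"turn": [0.017, -0.078, 0], "translation": [-18, -4, 4.1], "gripper": 1},
    {"turn": [0.022, -0.098, 0], "translation": [-22.6, -5, 4.5], "gripper": 1},
    {"turn": [0.026, -0.117, 0], "translation": [-27, -6, 4.7], "gripper": 1},
    {"turn": [0.026, -0.117, 0], "translation": [-27, -6, 4.7], "gripper": 1}
  ]
}}

```text
time_s: 23.1
ee_pos: [0.5942, 0.2699, 0.1853]
tool_rot: [-3.059, -0.332, -0.442]
wrist_force: [4.4, -0.2, 6.0]
gripper_width: 0.0004
```

Run:
```python
from arc import *
s=st(); print(tcp(.7)[0]); a=snapshot("scene"); b=snapshot("wrist")
cv2.imwrite("pics/p7.png",np.hstack([cv2.resize(a[230:450,280:500],(400,400)),cv2.resize(b[100:400,170:470],(400,400))])[:,:,::-1])
```

```text
{'time_s': np.float64(23.1), 'ee_pos': array([0.5942, 0.2699, 0.1853]), 'tool_rot': array([-3.0594, -0.3318, -0.4418]), 'wrist_force': array([ 4.4165, -0.1817,  5.9873]), 'wrist_torque': array([ 0.0921, -0.7746, -0.0113]), 'gripper_width': np.float64(0.0004)}
[0.5927 0.2696 0.1838]
```

View pics/p7.png

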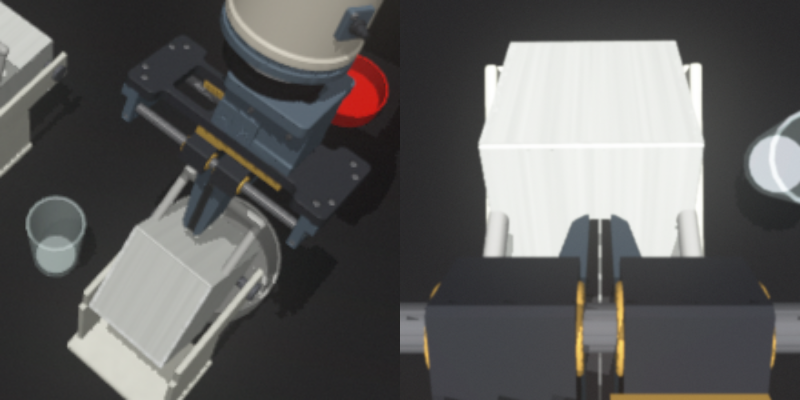

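The tin is tipped to about 0.7 rad, with the finger on its bar and the dish under the lip. I'll continue to 1.23 and hold.

>>> {"name": "drive_tool", "arguments": {
  "increments": [
    {"turn": [0.009, -0.039, 0], "translation": [-9, -2, -0.3], "gripper": 1},
    {"turn": [0.018, -0.078, 0], "translation": [-18, -4, -1.6], "gripper": 1},
    {"turn": [0.026, -0.117, 0], "translation": [-26.7, -6, -3.8], "gripper": 1},
    {"turn": [0.031, -0.137, 0], "translation": [-31, -7, -5.2], "gripper": 1},
    {"turn": [0.035, -0.156, 0], "translation": [-35, -7.9, -6.8], "gripper": 1},
    {"turn": [0.039, -0.176, 0], "translation": [-39.2, -8.8, -8.7], "gripper": 1},
    {"turn": [0.044, -0.195, 0], "translation": [-43.1, -9.7, -10.8], "gripper": 1},
    {"turn": [0.046, -0.206, 0], "translation": [-45.4, -10.2, -12.2], "gripper": 1}
  ]
}}

```text
time_s: 23.87
ee_pos: [0.5479, 0.2594, 0.1708]
tool_rot: [-2.977, -0.322, -0.75]
wrist_force: [1.2, 0.2, 1.0]
gripper_width: 0.0004
```

>>> {"name": "drive_tool", "arguments": {
  "increments": [
    {"turn": [0, 0, 0], "translation": [0, 0, 0], "gripper": 1},
    {"turn": [0, 0, 0], "translation": [0, 0, 0], "gripper": 1},
    {"turn": [0, 0, 0], "translation": [0, 0, 0], "gripper": 1},
    {"turn": [0, 0, 0], "translation": [0, 0, 0], "gripper": 1},
    {"turn": [0, 0, 0], "translation": [0, 0, 0], "gripper": 1},
    {"turn": [0, 0, 0], "translation": [0, 0, 0], "gripper": 1},
    {"turn": [0, 0, 0], "translation": [0, 0, 0], "gripper": 1},
    {"turn": [0, 0, 0], "translation": [0, 0, 0], "gripper": 1}
  ]
}}

```text
time_s: 24.53
ee_pos: [0.548, 0.2592, 0.1694]
tool_rot: [-2.979, -0.323, -0.745]
wrist_force: [0.8, 0.1, 0.6]
gripper_width: 0.0007
```

>>> {"name": "drive_tool", "arguments": {
  "increments": [
    {"turn": [0, 0, 0], "translation": [0, 0, 0], "gripper": 1},
    {"turn": [0, 0, 0], "translation": [0, 0, 0], "gripper": 1},
    {"turn": [0, 0, 0], "translation": [0, 0, 0], "gripper": 1},
    {"turn": [0, 0, 0], "translation": [0, 0, 0], "gripper": 1},
    {"turn": [0, 0, 0], "translation": [0, 0, 0], "gripper": 1},
    {"turn": [0, 0, 0], "translation": [0, 0, 0], "gripper": 1},
    {"turn": [0, 0, 0], "translation": [0, 0, 0], "gripper": 1},
    {"turn": [0, 0, 0], "translation": [0, 0, 0], "gripper": 1}
  ]
}}

```text
time_s: 25.2
ee_pos: [0.5479, 0.2592, 0.1694]
tool_rot: [-2.979, -0.323, -0.746]
wrist_force: [1.4, -0.2, -0.1]
gripper_width: 0.0004
```

Run:
```python
from arc import *
s=st(); print(tcp(1.2)[0],tcp(1.25)[0]); a=snapshot("scene"); b=snapshot("top")
cv2.imwrite("pics/p8.png",np.hstack([cv2.resize(a[230:450,280:500],(400,400)),cv2.resize(b[130:250,130:250],(400,400))])[:,:,::-1])
```

```text
{'time_s': np.float64(25.2), 'ee_pos': array([0.5479, 0.2592, 0.1694]), 'tool_rot': array([-2.9785, -0.3227, -0.7457]), 'wrist_force': array([ 1.3912, -0.2485, -0.0797]), 'wrist_torque': array([-0.0339,  0.2214,  0.0281]), 'gripper_width': np.float64(0.0004)}
[0.5496 0.2599 0.173 ] [0.5458 0.2591 0.1708]
```

View pics/p8.png

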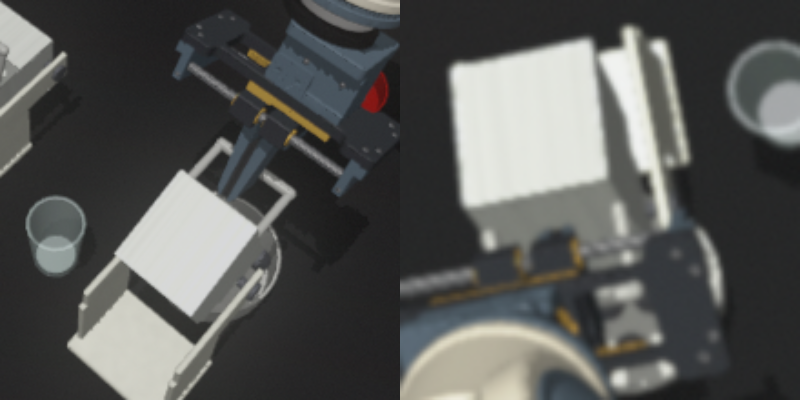

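The tin is tipped steeply: bar ends at crop (222,145) and (291,190), and dark balls showing near (265,262) in the dish. I'll check the tilt from the bar's pixel position.

Run:
```python
from arc import *
c=calibration("scene"); Y=np.array([-np.sin(yaw),np.cos(yaw),0])
for t in (1.0,1.1,1.15,1.2,1.25,1.3):
    f=-.055*np.cos(t)+.080*np.sin(t); z=.055*np.sin(t)+.080*np.cos(t); p=lip+f*F+z*Z
    print(t,[np.round((proj(c,p+k*Y)-[280,230])*400/220) for k in(-.036,.036)])
```

```text
1.0 [array([208., 149.]), array([277., 200.])]
1.1 [array([213., 145.]), array([282., 195.])]
1.15 [array([216., 143.]), array([284., 193.])]
1.2 [array([218., 141.]), array([286., 192.])]
1.25 [array([220., 140.]), array([288., 190.])]
1.3 [array([223., 139.]), array([290., 189.])]
```

The bar pixels match a tilt of about 1.25, and it has been held over 1.4 s. I'll hold a bit longer, then lower the tin back gently.

>>> {"name": "drive_tool", "arguments": {
  "increments": [
    {"turn": [0, 0, 0], "translation": [0, 0, 0], "gripper": 1},
    {"turn": [0, 0, 0], "translation": [0, 0, 0], "gripper": 1},
    {"turn": [0, 0, 0], "translation": [0, 0, 0], "gripper": 1},
    {"turn": [-0.011, 0.05, 0], "translation": [10.4, 2.3, 5.4], "gripper": 1},
    {"turn": [-0.02, 0.089, 0], "translation": [18.7, 4.2, 8.4], "gripper": 1},
    {"turn": [-0.028, 0.128, 0], "translation": [27.4, 6.2, 10.6], "gripper": 1},
    {"turn": [-0.037, 0.167, 0], "translation": [36.4, 8.2, 11.9], "gripper": 1},
    {"turn": [-0.046, 0.206, 0], "translation": [45.4, 10.2, 12.2], "gripper": 1}
  ]
}}

```text
time_s: 25.97
ee_pos: [0.5938, 0.2697, 0.1822]
tool_rot: [-3.062, -0.332, -0.429]
wrist_force: [1.0, 0.8, -0.5]
gripper_width: 0.0003
```

>>> {"name": "drive_tool", "arguments": {
  "increments": [
    {"turn": [-0.009, 0.039, 0], "translation": [9, 2, -0.6], "gripper": 1},
    {"turn": [-0.017, 0.078, 0], "translation": [18, 4, -2.2], "gripper": 1},
    {"turn": [-0.026, 0.117, 0], "translation": [27, 6, -4.7], "gripper": 1},
    {"turn": [-0.035, 0.156, 0], "translation": [36, 8, -8], "gripper": 1},
    {"turn": [-0.04, 0.176, 0], "translation": [40, 9, -10], "gripper": 1},
    {"turn": [-0.044, 0.195, 0], "translation": [44.3, 9.9, -12.5], "gripper": 1},
    {"turn": [-0.052, 0.234, 0], "translation": [52.3, 11.7, -17.7], "gripper": 1},
    {"turn": [-0.061, 0.273, 0], "translation": [60, 13.3, -23.8], "gripper": 1}
  ]
}}

```text
time_s: 26.63
ee_pos: [0.6536, 0.2829, 0.158]
tool_rot: [-3.123, -0.339, 0.002]
wrist_force: [0.9, -0.6, 1.0]
gripper_width: 0.0005
```

>>> {"name": "drive_tool", "arguments": {
  "increments": [
    {"turn": [0, 0, 0], "translation": [6, 1.3, 0], "gripper": 1},
    {"turn": [0, 0, 0], "translation": [13, 3, 0], "gripper": 1},
    {"turn": [0, 0, 0], "translation": [13, 3, 0], "gripper": 1},
    {"turn": [0, 0, 0], "translation": [13, 3, 40], "gripper": 1},
    {"turn": [0, 0, 0], "translation": [13, 3, 80], "gripper": 1},
    {"turn": [0, 0, 0], "translation": [13, 3, 120], "gripper": 1},
    {"turn": [0, 0, 0], "translation": [13, 3, 150], "gripper": 1},
    {"turn": [0, 0, 0], "translation": [13, 3, 150], "gripper": 1}
  ]
}}

```text
time_s: 27.3
ee_pos: [0.6679, 0.2865, 0.3163]
tool_rot: [-3.121, -0.338, -0.018]
wrist_force: [0.9, 0.7, 1.2]
gripper_width: 0.0003
```

Run:
```python
from arc import *
st(); a=snapshot("scene"); 
cv2.imwrite("pics/f.png",cv2.resize(a[90:465,120:520],(800,750))[150:750][:,:,::-1])
```

```text
{'time_s': np.float64(27.3), 'ee_pos': array([0.6679, 0.2865, 0.3163]), 'tool_rot': array([-3.1208, -0.3385, -0.0183]), 'wrist_force': array([0.9334, 0.697 , 1.2221]), 'wrist_torque': array([ 0.0038, -0.0284, -0.0212]), 'gripper_width': np.float64(0.0003)}
```

View pics/f.png

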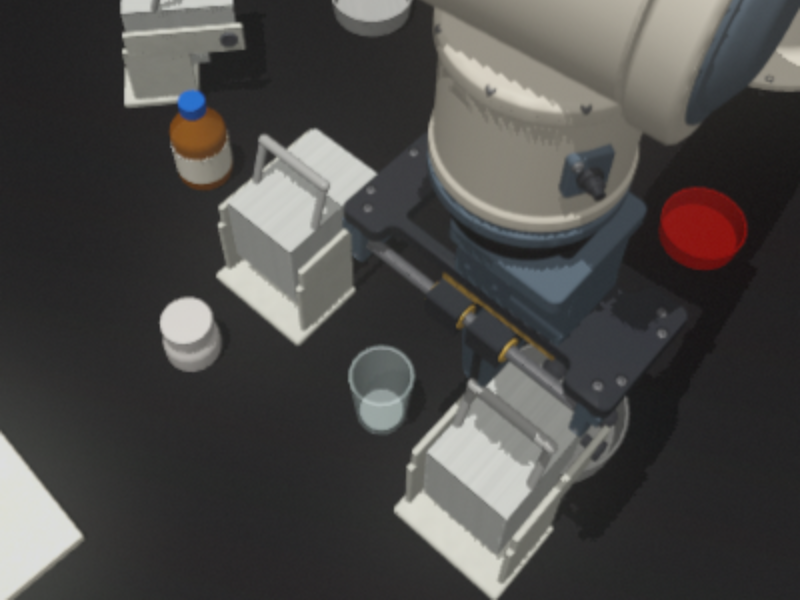

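>>> {"name": "drive_tool", "arguments": {
  "increments": [
    {"turn": [0, 0, 0], "translation": [-150, -280, 40], "gripper": 1},
    {"turn": [0, 0, 0], "translation": [-150, -280, 40], "gripper": 1},
    {"turn": [0, 0, 0], "translation": [-150, -280, 40], "gripper": 1},
    {"turn": [0, 0, 0], "translation": [-150, -280, 40], "gripper": 1},
    {"turn": [0, 0, 0], "translation": [-150, -280, 40], "gripper": 1},
    {"turn": [0, 0, 0], "translation": [-150, -280, 40], "gripper": 1},
    {"turn": [0, 0, 0], "translation": [-150, -280, 40], "gripper": 1},
    {"turn": [0, 0, 0], "translation": [-150, -280, 40], "gripper": 1}
  ]
}}

```text
time_s: 28.02
ee_pos: [0.5136, 0.0036, 0.3477]
tool_rot: [3.123, 0.337, -0.0]
wrist_force: [1.1, -0.2, 0.2]
gripper_width: 0.0002
```

>>> {"name": "drive_tool", "arguments": {
  "increments": [
    {"turn": [0, 0, 0], "translation": [-60, -160, 0], "gripper": 1},
    {"turn": [0, 0, 0], "translation": [-60, -160, 0], "gripper": 1},
    {"turn": [0, 0, 0], "translation": [-60, -160, 0], "gripper": 1},
    {"turn": [0, 0, 0], "translation": [-60, -160, 0], "gripper": 1},
    {"turn": [0, 0, 0], "translation": [-60, -160, 0], "gripper": 1},
    {"turn": [0, 0, 0], "translation": [-60, -160, 0], "gripper": 1},
    {"turn": [0, 0, 0], "translation": [-60, -160, 0], "gripper": 1}
  ]
}}

```text
time_s: 28.6
ee_pos: [0.4558, -0.1539, 0.3474]
tool_rot: [-3.123, -0.337, 0.0]
wrist_force: [-0.2, 0.3, 0.2]
gripper_width: 0.0003
```

Run:
```python
from arc import *
st(); a=snapshot("scene"); b=snapshot("top"); c=calibration("top"); print((proj(c,[.5442,.2587,.038])-[130,130])*400/130, proj(calibration("scene"),[.5442,.2587,.038]))
cv2.imwrite("pics/f2.png",np.hstack([cv2.resize(b[130:260,130:260],(400,400),interpolation=cv2.INTER_CUBIC),cv2.resize(a[270:470,300:500],(400,400),interpolation=cv2.INTER_CUBIC)])[:,:,::-1])
```

```text
{'time_s': np.float64(28.6), 'ee_pos': array([ 0.4558, -0.1539,  0.3474]), 'tool_rot': array([-3.1231, -0.3366,  0.0002]), 'wrist_force': array([-0.158 ,  0.3174,  0.1644]), 'wrist_torque': array([ 0.0471, -0.0685, -0.0114]), 'gripper_width': np.float64(0.0003)}
[199.88   265.4325] [398.5003 367.688 ]
```

View pics/f2.png

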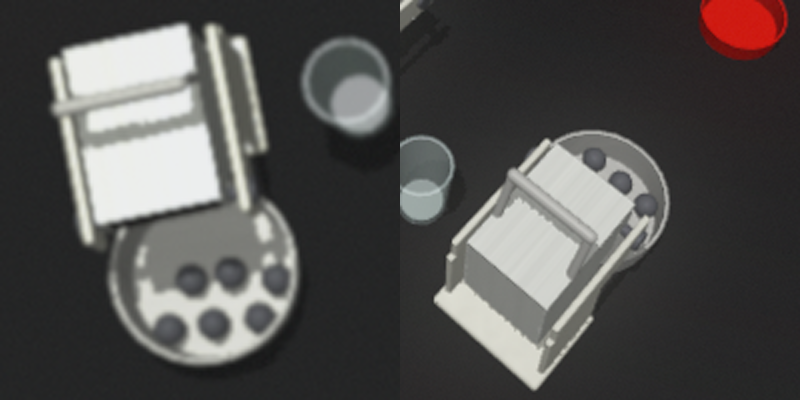

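The top view shows six balls in the dish near (170-280, 270-330) and none on the bench. The left tin is upright and the arm is clear, so I'm handing in.

```bash
python3 -c "
from station import workorder; print(workorder.job_done())"
```

```text
the job is handed in; nothing more can be done
None
```

The left tin was the fullest. I poured it into the large steel dish and handed the job in at about 28.6 s, under the 72 s limit.

- **Feeling the tins:** I tipped each one about ten degrees, going left, middle, right, and let each fall back. The turning moments were about 0.45 N·m left (full), 0.285 middle (part full) and 0.235 right (nearly empty).
- **Placing the dish:** I carried it by its rim to the left tin, then pushed it until its centre was about 32 mm in front of the lip.
- **Pouring:** I tipped the left tin to about 1.25 rad, held it for over 1.5 s and lowered it back.

**Last checks:**
- The scene pictures show the left and middle tins upright. The right tin is only partly in view; what shows looks upright.
- The dish is standing under the lip with six balls visible and none on the bench.
- The bottle, beaker and jar were in the last scene pictures, and I saw nothing disturbed.
- The last force readings showed the arm touching nothing.

**Not confirmed:**
- The part of the dish under the lip is hidden from the cameras, so it may hold more balls than the six I saw.
- I did not weigh the left tin again. Going by the hold time and the low push force, I take it to be empty.
- The first push on the left tin briefly read about 14 N level and 11 N up, from the finger rubbing on the bar. It settled to about 4.5 N once I followed the arc.

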